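# Shift the stropping machine to fast through its zigzag gate

## Task

Set the stropping machine to fast: its selector stick stands at the stop end of the zigzag gate, the end nearest the robot. Move it along the slot, let it rest for about a second in the slow run (the sideways-offset middle part of the slot), carry on to the fast end farthest from the robot and let go of it there. Leave the stick of the neighbouring machine, the one in the straight slot, where it is.

Things in the scene. Friction and masses are not known exactly. Their poses are not given: they have to be found in the camera images.
- strop_machine: Stropping machine, fixed; origin on the bench under the centre of its 194 x 114 mm gate box (plate top 60 mm up); x along the gate away from the robot (turned up to 15 deg), y left. Slot 20 mm wide; centre line (x,y mm): (-60,-20) stop, (-20,-20), (-20,20), (20,20), (20,-20), (60,-20) fast. Slow run: (-20,20) to (20,20). Wheel and motor start at x=125, 124 mm high.
- fast_end (a point): Point on the gate plate's surface (60 mm above the bench), on the slot's centre line at the fast end, at (60,-20) mm in the stropping machine's frame. The slot's end wall is 10 mm beyond it.
- selector_knob (a point): Centre of the round dark-wood grip of the stick in the zigzag gate: upright cylinder 28 mm across, 44 mm high, 101 to 145 mm above the bench, on a 10 mm stem with 5 mm play each side in the slot. It stays upright, slides level along the slot (about 2 N friction) and stays where left. It starts in the stop leg, up to 25 mm from the stop point.
- drum_knob (a point): Centre of the same kind of grip (28 mm across, 44 mm high, 123 mm above the bench) on the neighbouring drum-sanding machine, whose stick stands in one straight slot. Leave it alone.

How it is judged:
By the outcome, as a careful person would: the job done as asked, in the order asked, and still so for the second after the job is handed in, with the robot touching nothing.
It also fails if it takes over 32 s, if anything falls off the work surface, if the arm or the gripper's body presses on something with over 40 N, if the wrist force passes 120 N, or if a joint passes its speed limit or range.

## Robot

A 6-joint arm with a two-finger parallel gripper is mounted at the origin on the work surface. World frame = base frame: x ahead of the robot, y to its left, z up, the work surface at z = 0. Lengths are in m, angles in rad, forces in N, time in s.
With the tool pointing down it reaches from about 0.325 to 0.9 m from the base axis. Payload 6.1 kg.
Tool frame: the origin (TCP) lies between the finger pads; the fingertips stand 22 mm ahead of it and the grasp point (between the pads) lies 3 mm ahead of it (robot.tip_reach is the distance from the TCP to the fingertips, in m); y points along the fingers, z is the direction in which the jaws open and shut, and the axes are right-handed (so a half turn about y gives the same grasp; the last joint's range is limited). The gripper opens to 85 mm and grips with 20 to 120 N. Pads are 22 mm wide; open, the fingers measure 114 mm over their backs; the gripper's body (76 mm by 85 mm) begins 54 mm behind the grasp point. The pads swing forward as they close: fully open they stand 13 mm farther back than shut.
Start: joints at [-0.126, 0.22, 1.526, -0, 1.395, -0.126], TCP at [0.625, -0, 0.253] pointing down, gripper open.
Joint ranges: [-2.98, 2.98], [-0.91, 2.08], [0.09, 2.57], [-1.24, 4.39], [0.2, 2.65], [-2.68, 2.68]. Speed limits (rad/s): [2.57, 2.57, 3.01, 3.14, 3.14, 3.14].

## Interface

Orientations are given as a unit quaternion [x, y, z, w].
In Python, from workcell import robot, grab_frame gives the robot as it stands.
- The arm moves only by the tool drive_tool, never from a script. Its argument "commands" is one flat list of numbers, 4 for each row, row after row: the shift along the world's x, y, z in cm, then the turn about the world's z in rad. In form: [dx, dy, dz, yaw, dx, dy, dz, yaw, ...]. A call has 1 to 10 rows; each row shifts and turns the commanded pose from where the row before left it; what a row does not reach is not made up. A row lasts 1/12 s, in which the tool goes at most 41.7 mm and 7.16 degrees, less where a joint would pass 70% of its speed; a pose out of reach is approached as far as the arm can. A call is refused whole if a number of a shift passes 4.17 or a number of a turn 0.125, either way. A call with a gripper value outside its range is refused whole. "jaw" is the closure, from 0 (fully open) to 1 (shut), set as the call begins (left out, the last holds). The fingers move at their own pace and stop on an object; "squeeze" is the grip in N (left out, the last holds). Time passes only in rows, so rows that do not move let the fingers close. It gives the time, the measured TCP pose, the force and the opening at its end, in the units of the state.
- robot.get_state(): the state, without advancing time (a new reading comes with each control period).
- grab_frame(name): name is "scene" or "side" or "wrist"; returns a dict with "color" (384x512x3 uint8, red, green, blue), "mtx" (3x3 intrinsics, pixels), "R" (3x3) and "t" (3): a world point X has camera coordinates R X + t. Camera axes: x right, y down, z forward; pixel columns grow to the right and rows downward; lengths in m; the calibration is good to about 2 mm. The wrist camera is an equidistant fisheye: a pixel r from the principal point sees the ray r / f radians off the axis. A picture is of the moment at which its call begins. There is no depth.
- robot.job_done(): hands the job in, once; it reports no verdict.
The state is a dict: "t": time; "q": joint angles; "qd": joint speeds; "joint_torque": joint torques, N m; "position": TCP position; "ee_rot": TCP orientation; "wrist_force": force on the tool from outside, world axes, zero at the start; "wrist_torque": the same for the moment, N m; "opening": finger opening in m.
Only numpy, scipy, OpenCV 4.12 (cv2) and the standard library are available. Lean on these libraries where they do the work, as an engineer would, in place of code of your own. Each camera call takes 0.05 s, during which the arm holds its last target.

## Working session

There is one attempt and no reset: what is moved stays moved. The work goes in short steps, Python scripts to look and compute and a tool call to move; the robot and the scene stay as the last step left them, time stands still between calls to the robot, and variables do not carry over. Pictures are saved under pics/ and viewed, and the job is handed in when it is done.

Besides the shell and the picture viewer there is one more tool, called as name(argument=value, ...) on one line, values as JSON. drive_tool: Moves the arm, as the interface text tells. Its arguments: {"type":"object","properties":{"commands":{"type":"array"},"jaw":{"type":"number"},"squeeze":{"type":"number"}},"required":["commands"]}

```bash
mkdir -p pics; ls
python3 - <<'E'
from workcell import robot, grab_frame
import cv2,numpy as np
s=robot.get_state();print(s)
import pickle
d={}
for n in("scene","side","wrist"):
    f=grab_frame(n);d[n]=f;cv2.imwrite(f"pics/{n}0.png",f["color"][:,:,::-1]);print(n,f["mtx"].tolist(),f["R"].tolist(),f["t"].tolist())
pickle.dump(d,open("f0.pkl","wb"))
E
```

```text
pics
{'t': 0.0, 'q': array([-1.26102868e-01,  2.21224852e-01,  1.52760932e+00, -2.75915720e-07,
        1.39469496e+00, -1.26099605e-01]), 'qd': array([ 8.68156404e-04, -3.50967883e-05,  5.98415722e-04,  7.97425164e-04,
        8.97404742e-04, -9.61906769e-04]), 'joint_torque': array([-5.06932320e-04, -4.96913910e+01, -3.89390445e+01, -4.46828235e-04,
        1.12446505e-02,  2.49123751e-06]), 'position': array([6.24440363e-01, 6.52431615e-05, 2.52200934e-01]), 'ee_rot': array([-0.50041843,  0.50054167, -0.49945946,  0.4995795 ]), 'wrist_force': array([-0.46513387,  0.5580413 ,  1.0051722 ]), 'wrist_torque': array([-0.00944448, -0.01700015, -0.01764525]), 'opening': 0.08531490535821715}
scene [[375.7829105741273, 0.0, 251.93177928619076], [0.0, 375.7829105741273, 200.60455962096657], [0.0, 0.0, 1.0]] [[-0.5506863946847258, 0.8346658371380561, -0.008799717254926594], [0.6809658452846964, 0.44313323047011294, -0.5830252632680857], [-0.48273182230389294, -0.3270563871379826, -0.8124063683695573]] [0.3364739986225421, -0.31544337750086654, 0.9829626832984839]
side [[368.26767804901397, 0.0, 252.45711696671157], [0.0, 368.26767804901397, 194.73474429018395], [0.0, 0.0, 1.0]] [[-0.7493203136483643, -0.6621992623572657, 0.003347310474092458], [-0.4985910667719181, 0.5608462920025504, -0.6609526343712011], [0.4358050202661249, -0.49693417439383575, -0.7504201560661596]] [0.3904425184271598, 0.3339934205242617, 0.5600857134263815]
wrist [[297.3186396354542, 0.0, 255.97648011419844], [0.0, 297.3186396354542, 191.1636714933325], [0.0, 0.0, 1.0]] [[0.9999976196249414, 0.0007065574661420325, -0.0020643451742462203], [0.001221118784019724, -0.9653012139106296, 0.2611361240647884], [-0.0018082072244930843, -0.2611380232735407, -0.9652997789222896]] [-0.6235149333216451, -0.033880524950050256, 0.3785960589087728]
```

View pics/scene0.png

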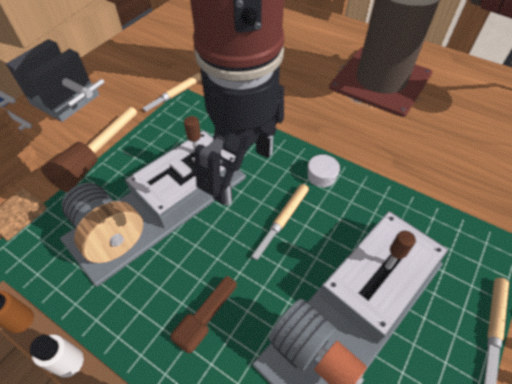

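View pics/side0.png

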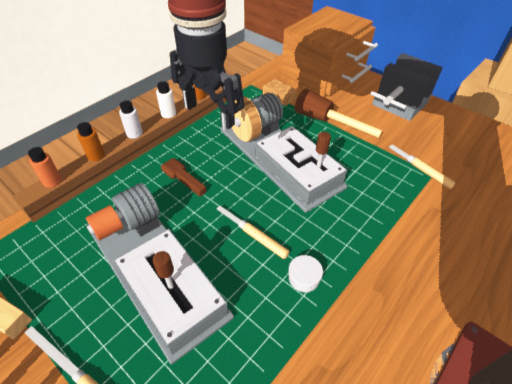

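View pics/wrist0.png

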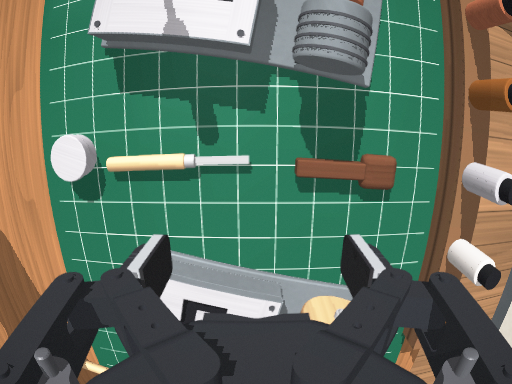

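The zigzag machine is on the right-hand side (scene ~(190,175), side ~(300,165)). I'll zoom in on it.

Run:
```python
import pickle,cv2
d=pickle.load(open("f0.pkl","rb"))
a=d["side"]["color"][110:220,235:365,::-1];cv2.imwrite("pics/sz.png",cv2.resize(a,None,fx=6,fy=5.4,interpolation=cv2.INTER_CUBIC)[:600])
a=d["scene"]["color"][100:240,100:260,::-1];cv2.imwrite("pics/cz.png",cv2.resize(a,None,fx=4,fy=4,interpolation=cv2.INTER_CUBIC))
```

```text
(no output)
```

View pics/sz.png

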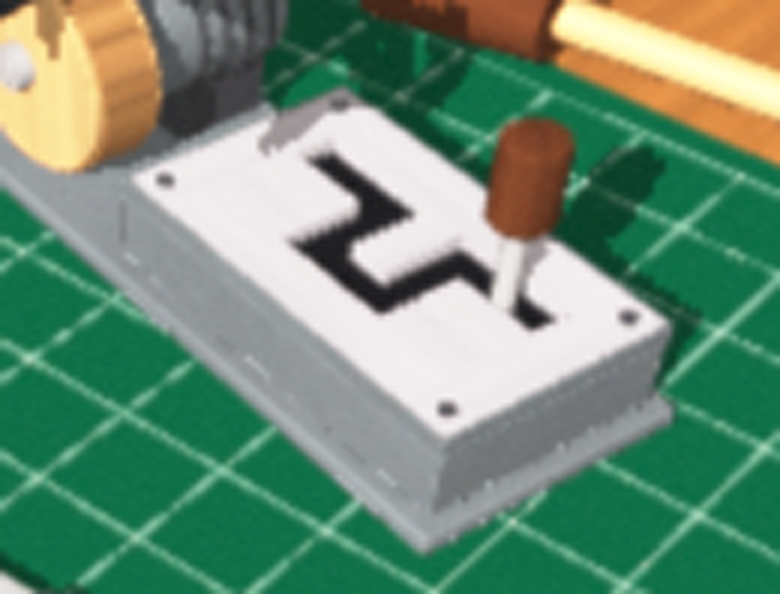

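View pics/cz.png

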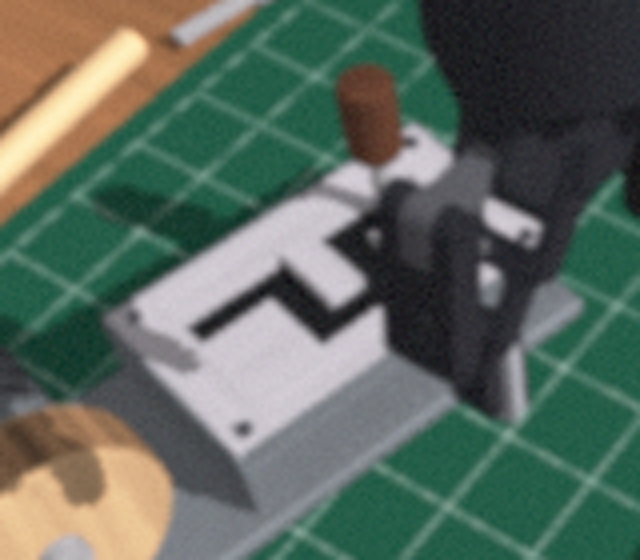

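```bash
cat > h.py <<'E'
import pickle,cv2,numpy as np
from scipy.optimize import least_squares
def proj(f,P):
    P=np.atleast_2d(P);c=P@np.array(f["R"]).T+f["t"];p=c[:,:2]/c[:,2:];m=f["mtx"];return p*[m[0,0],m[1,1]]+[m[0,2],m[1,2]]
def world(pose,L,z):
    x,y,a=pose;L=np.atleast_2d(L)/1000;c,s=np.cos(a),np.sin(a)
    return np.c_[x+c*L[:,0]-s*L[:,1],y+s*L[:,0]+c*L[:,1],np.full(len(L),z)]
SL=np.array([(-60,-20),(-20,-20),(-20,20),(20,20),(20,-20),(60,-20)],float)
OUT=np.array([(-70,-30),(-10,-30),(-10,10),(10,10),(10,-30),(70,-30),(70,-10),(30,-10),(30,30),(-30,30),(-30,-10),(-70,-10)],float)
BOX=np.array([(-97,57),(-97,-57),(97,-57),(97,57)],float)
E
python3 - <<'E'
from h import *
d=pickle.load(open("f0.pkl","rb"));S,C=d["side"],d["scene"]
so=np.array([(445,437),(668,325),(345,90),(133,180)])/[6,5.4]+[235,110]
co=np.array([(410,125),(105,315),(250,455)])/4+100
def r(p,ws=1,wc=1):
    return np.r_[ws*(proj(S,world(p,BOX,.06))-so).ravel(),wc*(proj(C,world(p,BOX[1:],.06))-co).ravel()]
for w in((1,0),(0,1),(1,1)):
    q=least_squares(r,[.6,-.2,0],args=w);print(q.x,np.round(q.fun,1))
p=q.x
# knob: side top-center, bottom, scene
ks=np.array([(537,137),(522,222)])/[6,5.4]+[235,110]
kc=np.array([(366,82),(378,150)])/4+100
def rk(k): return np.r_[(proj(S,[[*k,.145],[*k,.103]])-ks).ravel(),(proj(C,[[*k,.145],[*k,.103]])-kc).ravel()]
qk=least_squares(rk,[.5,-.2]);print(qk.x,np.round(qk.fun,1))
x,y,a=p;c,s=np.cos(a),np.sin(a);print("local",np.array([[c,s],[-s,c]])@(qk.x-[x,y])*1000)
print("slot",world(p,SL,.123))
for n,f,(x0,y0,w,h,fx) in(("s",S,(235,110,130,110,6)),("c",C,(100,100,160,140,4))):
    im=cv2.resize(f["color"][y0:y0+h,x0:x0+w,::-1],None,fx=fx,fy=min(fx,5.4),interpolation=cv2.INTER_CUBIC)
    k=np.array([fx,min(fx,5.4)])
    for L in(OUT,BOX):
        cv2.polylines(im,[((proj(f,world(p,L,.06))-[x0,y0]+.5)*k).astype(int)],True,(0,0,255),1)
    for z in(.101,.145):
        t=np.linspace(0,6.28,30);cv2.polylines(im,[((proj(f,np.c_[qk.x[0]+.014*np.cos(t),qk.x[1]+.014*np.sin(t),0*t+z])-[x0,y0]+.5)*k).astype(int)],True,(255,255,0),1)
    cv2.imwrite(f"pics/ov_{n}.png",im)
E
```

```text
[ 0.54862816 -0.19737133 -0.23442417] [-0.2  1.1  1.4  0.   0.2 -1.1 -1.4 -0.8  0.  -0.   0.  -0.  -0.   0. ]
[ 0.54985068 -0.19744133 -0.20532756] [ 0.   0.   0.  -0.  -0.  -0.  -0.  -0.   0.8 -2.4 -0.3  0.8 -0.4  0.9]
[ 0.54939802 -0.19733108 -0.21844581] [ 0.3  0.9  1.3 -0.6 -0.8 -1.2 -2.  -0.5  1.7 -2.3 -0.1  0.1 -1.   0.6]
[ 0.5012819  -0.20262158] [-0.6 -0.6 -1.  -1.2  0.5 -0.8  0.5 -1.3]
local [-45.82614038 -15.59214636]
slot [[ 0.48648964 -0.20385303  0.123     ]
 [ 0.52553906 -0.21252153  0.123     ]
 [ 0.53420756 -0.17347212  0.123     ]
 [ 0.57325698 -0.18214062  0.123     ]
 [ 0.56458847 -0.22119004  0.123     ]
 [ 0.60363789 -0.22985854  0.123     ]]
```

View pics/ov_s.png

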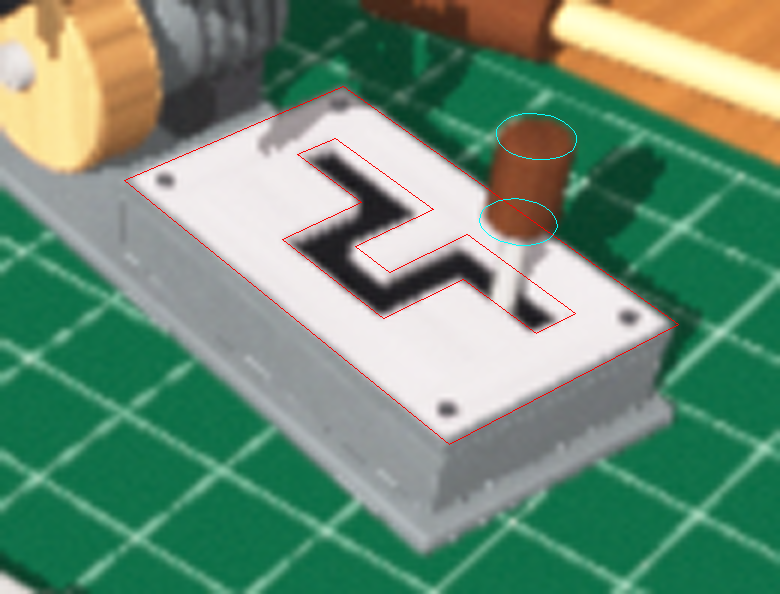

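View pics/ov_c.png

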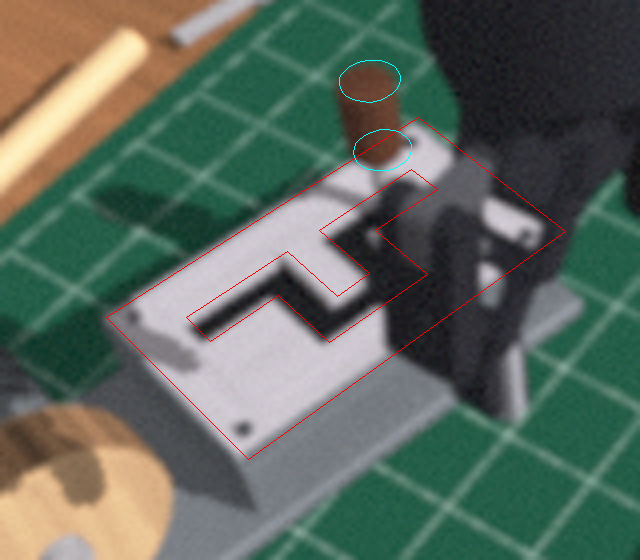

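drive_tool(commands=[-1.54,-2.54,-0.3,-0.03,-1.54,-2.54,-0.3,-0.03,-1.54,-2.54,-0.3,-0.03,-1.54,-2.54,-0.3,-0.03,-1.54,-2.54,-0.3,-0.03,-1.54,-2.54,-0.3,-0.03,-1.54,-2.54,-0.3,-0.03,-1.54,-2.54,-0.3,-0.01,0,0,0,0,0,0,0,0], jaw=0, squeeze=30)

```text
t: 0.98
position: [0.5009, -0.2042, 0.2289]
ee_rot: [-0.441, 0.553, -0.552, 0.441]
wrist_force: [0.8, -0.5, 0.7]
opening: 0.0854
```

Run:
```python
from h import *
from workcell import robot, grab_frame
s=robot.get_state();print(s["t"],s["position"],s["ee_rot"],s["wrist_force"])
d={}
for n in("side","wrist"):
    f=grab_frame(n);d[n]=f;cv2.imwrite(f"pics/{n}1.png",f["color"][:,:,::-1])
pickle.dump(d,open("f1.pkl","wb"))
```

```text
0.9833 [ 0.50093373 -0.20422324  0.22889511] [-0.44133155  0.55279864 -0.55222343  0.44123623] [ 0.76544096 -0.54513257  0.6794161 ]
```

View pics/wrist1.png

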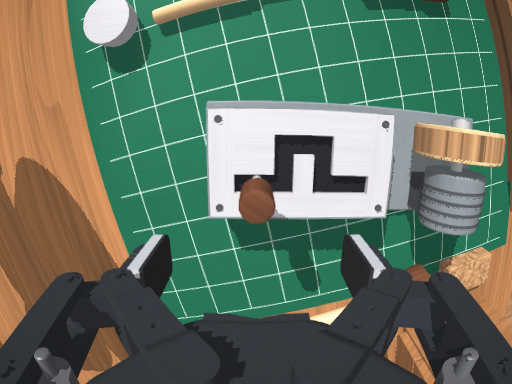

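View pics/side1.png

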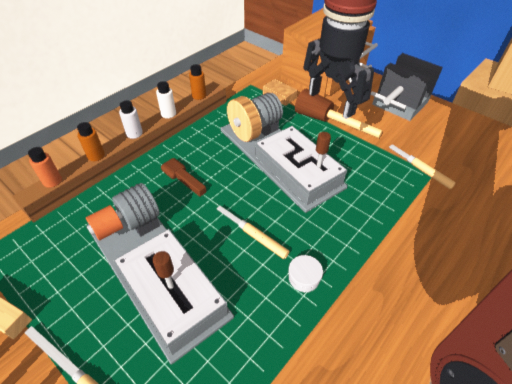

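Wrist view shows the whole gate (plate about (208,104) to (390,216)) with the knob at (256,200). I'll fit the pose from it.

Run:
```python
from h import *
d=pickle.load(open("f1.pkl","rb"))
a=d["wrist"]["color"][95:230,198:398,::-1];cv2.imwrite("pics/wz.png",cv2.resize(a,None,fx=4,fy=4,interpolation=cv2.INTER_CUBIC))
```

```text
(no output)
```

View pics/wz.png

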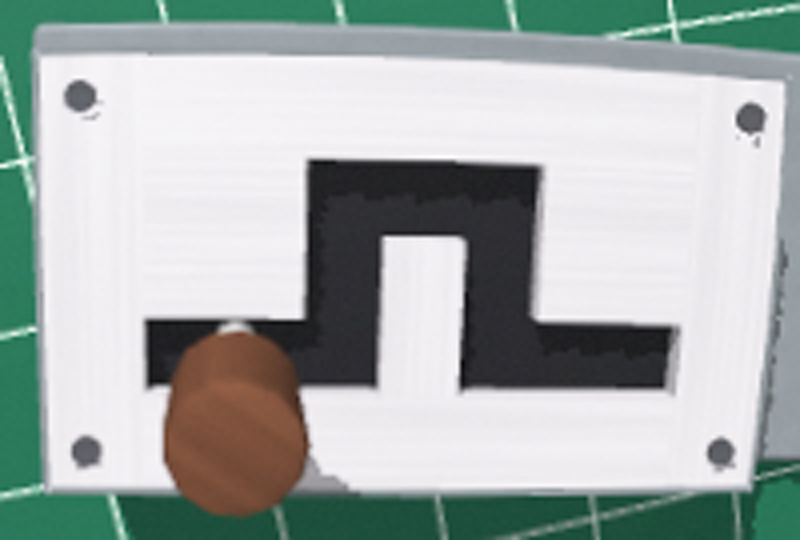

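```bash
cat >> h.py <<'E'
def fish(f,P):
    P=np.atleast_2d(P);c=P@np.array(f["R"]).T+f["t"];m=f["mtx"];D=np.array(f["R"])
    return cv2.fisheye.projectPoints(c.reshape(-1,1,3),np.zeros(3),np.zeros(3),np.array(m),np.zeros(4))[0].reshape(-1,2)
E
python3 - <<'E'
from h import *
f=pickle.load(open("f1.pkl","rb"))["wrist"]
O=np.array([198,95])-.375
L=np.r_[BOX,[(-70,-10),(-30,-10),(-30,30),(30,30),(30,-10),(70,-10),(70,-30),(10,-30),(10,10),(-10,10),(-10,-30)]]
px=np.array([(38,55),(46,490),(752,488),(785,83),(147,320),(306,320),(308,160),(541,166),(536,323),(678,326),(668,392),(460,388),(463,238),(383,236),(378,388)])/4+O
r=lambda p:(fish(f,world(p,L,.06))-px).ravel()
q=least_squares(r,[.55,-.2,-.2],loss='soft_l1');print(q.x,np.round(r(q.x),1))
p=q.x
kt=np.array([(236,447)])/4+O
rk=lambda k:(fish(f,[[*k,.145]])-kt).ravel()
k=least_squares(rk,[.5,-.2]).x;print(k)
x,y,a=p;c,s=np.cos(a),np.sin(a);print("local",np.array([[c,s],[-s,c]])@(k-[x,y])*1000)
print(np.round(world(p,SL,0)[:,:2],4))
E
```

```text
[ 0.55049196 -0.19852818 -0.22394102] [-2.1 -1.4 -0.8  1.   0.2  0.6  1.4 -2.4 -1.2 -0.5 -0.8 -0.4 -0.7 -0.5
  1.  -0.6  0.3 -0.6  1.  -0.8  1.8  1.2 -0.8  2.1  0.3  0.8  0.4  1.
  0.4  2. ]
[ 0.50137855 -0.20372605]
local [-46.73272215 -15.97488568]
[[ 0.4875 -0.2047]
 [ 0.5265 -0.2136]
 [ 0.5354 -0.1746]
 [ 0.5744 -0.1835]
 [ 0.5656 -0.2225]
 [ 0.6046 -0.2314]]
```

drive_tool(commands=[0.02,0.03,-1.7,0,0,0,-2.1,0,0,0,-2.1,0,0,0,-2.1,0,0,0,-1.2,0,0,0,-0.9,0,0,0,0,0,0,0,0,0])

```text
t: 1.75
position: [0.5024, -0.2026, 0.1286]
ee_rot: [-0.442, 0.552, -0.552, 0.442]
wrist_force: [0.6, 0.0, 0.2]
opening: 0.0856
```

drive_tool(commands=[0,0,0,0,0,0,0,0,0,0,0,0,0,0,0,0,0,0,0,0,0,0,0,0,0,0,0,0,0,0,0,0], jaw=1, squeeze=30)

```text
t: 2.42
position: [0.5023, -0.2031, 0.129]
ee_rot: [0.442, -0.552, 0.552, -0.442]
wrist_force: [-1.8, 0.6, 5.4]
opening: 0.0274
```

drive_tool(commands=[0.4,-0.14,0,0,0.41,-0.15,0,0,0.41,-0.15,0,0,0.41,-0.14,0,0,0.41,-0.14,0,0,0.41,-0.14,0,0,0,0,0,0,0,0,0,0])

```text
t: 3.08
position: [0.5274, -0.2115, 0.129]
ee_rot: [0.442, -0.551, 0.552, -0.443]
wrist_force: [0.4, 0.9, 4.8]
opening: 0.0276
```

drive_tool(commands=[0.09,0.47,0,0,0.09,0.47,0,0,0.09,0.47,0,0,0.09,0.47,0,0,0.1,0.47,0,0,0.1,0.47,0,0,0.1,0.47,0,0,0.1,0.47,0,0,0,0,0,0,0,0,0,0])

```text
t: 3.92
position: [0.5348, -0.1731, 0.1289]
ee_rot: [0.442, -0.551, 0.552, -0.443]
wrist_force: [1.6, -0.1, 6.5]
opening: 0.0273
```

drive_tool(commands=[0.4,-0.1,0,0,0.4,-0.1,0,0,0.4,-0.1,0,0,0.4,-0.1,0,0,0.4,-0.1,0,0,0,0,0,0,0,0,0,0,0,0,0,0,0,0,0,0,0,0,0,0])

```text
t: 4.75
position: [0.5546, -0.1778, 0.1289]
ee_rot: [-0.442, 0.552, -0.552, 0.443]
wrist_force: [0.9, 2.3, 6.8]
opening: 0.0274
```

Run:
```python
from h import *
from workcell import robot, grab_frame
s=robot.get_state();print(s["t"],s["position"],s["wrist_force"])
f=grab_frame("side");cv2.imwrite("pics/side2.png",cv2.resize(f["color"][80:220,230:380,::-1],None,fx=4,fy=4,interpolation=cv2.INTER_CUBIC))
```

```text
4.75 [ 0.55457892 -0.17780671  0.12893988] [0.85939779 2.25635652 6.83436071]
```

View pics/side2.png

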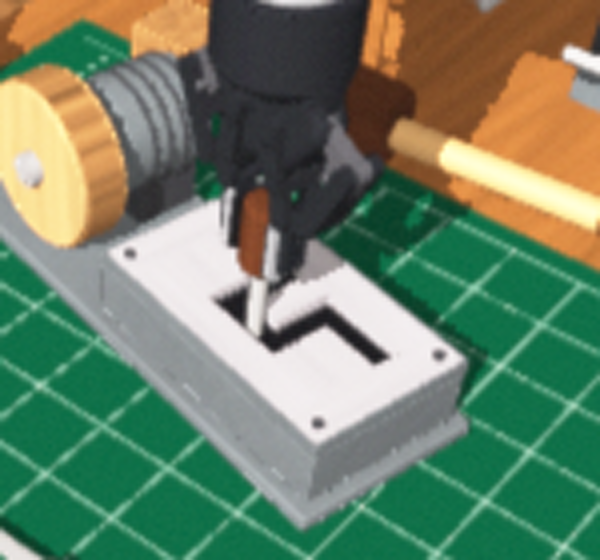

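The stick (stem at (258,325) in the crop) is in the middle of the slow run, so I'll let it finish its rest there.

drive_tool(commands=[0,0,0,0,0,0,0,0,0,0,0,0,0,0,0,0,0,0,0,0,0,0,0,0,0,0,0,0,0,0,0,0])

```text
t: 5.47
position: [0.5546, -0.1778, 0.1289]
ee_rot: [-0.442, 0.552, -0.552, 0.443]
wrist_force: [1.4, 1.5, 7.2]
opening: 0.0271
```

drive_tool(commands=[0.38,-0.1,0,0,0.38,-0.1,0,0,0.38,-0.1,0,0,0.38,-0.1,0,0,0.38,-0.1,0,0,0,0,0,0,0,0,0,0])

```text
t: 6.05
position: [0.5736, -0.1827, 0.1289]
ee_rot: [-0.442, 0.552, -0.552, 0.443]
wrist_force: [0.8, 2.0, 7.4]
opening: 0.0273
```

drive_tool(commands=[-0.11,-0.49,0,0,-0.11,-0.49,0,0,-0.11,-0.49,0,0,-0.11,-0.49,0,0,-0.11,-0.49,0,0,-0.11,-0.49,0,0,-0.11,-0.49,0,0,-0.11,-0.48,0,0,0,0,0,0,0,0,0,0])

```text
t: 6.88
position: [0.5644, -0.2224, 0.129]
ee_rot: [-0.442, 0.552, -0.552, 0.442]
wrist_force: [-0.0, 0.4, 8.3]
opening: 0.0271
```

drive_tool(commands=[0.45,-0.1,0,0,0.45,-0.1,0,0,0.45,-0.1,0,0,0.45,-0.1,0,0,0.45,-0.1,0,0,0.45,-0.1,0,0,0.45,-0.1,0,0,0.45,-0.1,0,0,0.45,-0.1,0,0,0,0,0,0])

```text
t: 7.72
position: [0.6053, -0.2318, 0.129]
ee_rot: [0.442, -0.552, 0.552, -0.442]
wrist_force: [-0.1, -1.9, 7.3]
opening: 0.0275
```

drive_tool(commands=[0,0,0,0,0,0,0,0])

```text
t: 7.88
position: [0.6052, -0.2318, 0.129]
ee_rot: [0.442, -0.551, 0.552, -0.442]
wrist_force: [-0.0, -1.8, 5.8]
opening: 0.0271
```

Run:
```python
from h import *
from workcell import robot, grab_frame
s=robot.get_state();print(s["t"],s["position"],s["wrist_force"])
f=grab_frame("side");cv2.imwrite("pics/side3.png",cv2.resize(f["color"][80:220,230:380,::-1],None,fx=4,fy=4,interpolation=cv2.INTER_CUBIC))
```

```text
7.8833 [ 0.60521669 -0.23180203  0.12902818] [-0.02226191 -1.83066145  5.83963165]
```

View pics/side3.png

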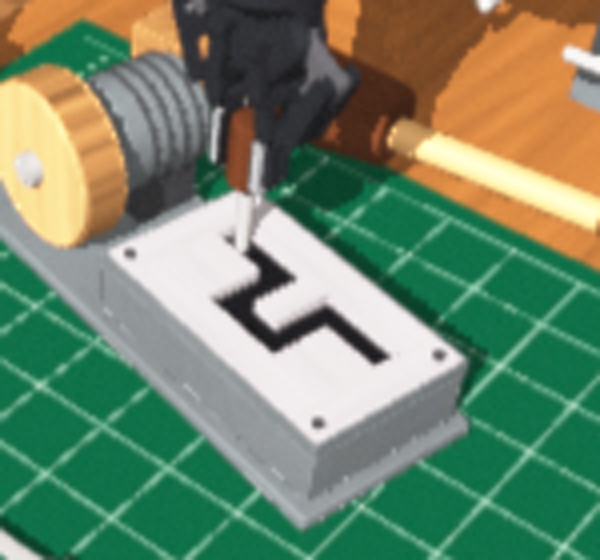

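The stick is at the fast end (stem at (243,235) in the crop, TCP local about (61,-21) mm). Releasing with a partial opening to stay clear of the wheel.

drive_tool(commands=[0,0,0,0,0,0,0,0,0,0,0,0,0,0,0,0,0,0,0,0,0,0,0,0], jaw=0.45)

```text
t: 8.43
position: [0.6046, -0.2317, 0.1279]
ee_rot: [-0.442, 0.552, -0.552, 0.442]
wrist_force: [0.2, -0.3, -0.0]
opening: 0.0471
```

drive_tool(commands=[0,0,0.8,0,0,0,1.5,0,0,0,2,0,0,0,2,0,0,0,2,0,0,0,2,0,0,0,1,0,0,0,0,0,0,0,0,0])

```text
t: 9.18
position: [0.605, -0.2321, 0.2417]
ee_rot: [0.442, -0.552, 0.552, -0.442]
wrist_force: [0.7, -0.5, -0.4]
opening: 0.047
```

Run:
```python
from h import *
from workcell import robot, grab_frame
s=robot.get_state();print(s["t"],s["position"],s["wrist_force"])
f=grab_frame("side");cv2.imwrite("pics/side4.png",f["color"][:,:,::-1])
f=grab_frame("wrist");cv2.imwrite("pics/wrist4.png",f["color"][:,:,::-1])
p=[.550,-.198,-.222]
print(fish(f,world(p,[(60,-20),(70,-20)],.145)),fish(f,world(p,[(60,-20)],.101)))
```

```text
9.1833 [ 0.60497209 -0.23210498  0.24173528] [ 0.66337354 -0.45030325 -0.37675539]
[[256.23995481 200.02748546]
 [269.40299175 200.06129048]] [[256.27774434 185.88610401]]
```

View pics/wrist4.png

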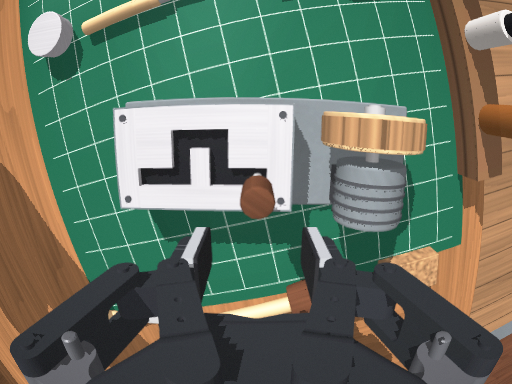

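View pics/side4.png

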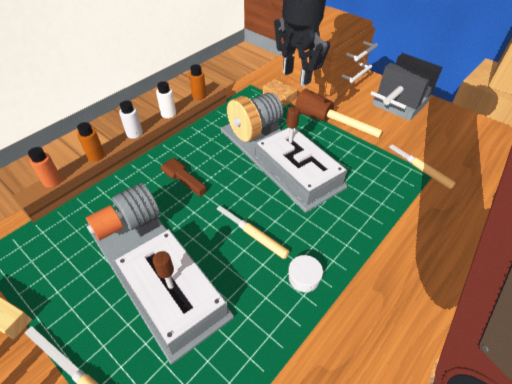

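The knob's top is at about (257,202) in the wrist view, where (256,200) was predicted for the fast point. The drum stick hasn't moved, and the gripper is clear.

```bash
python3 -c "
from workcell import robot
print(robot.job_done())"
```

```text
the job is handed in; nothing more can be done
None
```

The stropping machine's stick is now at the fast end and released, and the job was handed in at about 9.3 s. I gripped it in the stop leg, moved it along the slot and rested it for about 1.1 s in the middle of the slow run. From there I took it on to the fast end, let go and lifted clear.

- **Stick position:** in the last wrist picture the knob was within about 3 mm of the predicted fast point.
- **Forces:** the wrist force readings taken after each move stayed below 10 N.
- **Neighbouring machine:** in the last side picture the drum stick looked unmoved.
- **Measurements:** the side, scene and wrist cameras agreed on the machine's position to about 2 mm. No check failed.

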